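Lean a washed guide rail in the dryer and start the fan

TASK

Take the washed guide rail out of its wooden cradle and lean it in the dryer's bay: foot down against the stop, back resting on the rubber rim of the wall, screw holes facing outwards. The cradle lets you hold it only by its middle and the bay only by its top end, so put it down on the bench in between and take it again near one end; set it in gently. When it leans there by itself, flip the fan's toggle switch over to the other side, and leave the grease tin and the loose bearings where they are.

Things in the scene. Friction and masses are not known exactly. Their poses are not given: they have to be found in the camera images.
- rail_center (a point): Centre of the loose steel guide rail: a straight bar 280 long, 20 wide, 18 high, about 0.42 kg, with five screw holes along its top face. x along its length, y across its width, z out of the screw-hole face. Starts lying in the cradle, screw holes up, centre 47 above the bench. Its two ends are alike: either may be the foot.
- rail_end_a (a point): Centre of the rail's end face on its own -x side, 140 from the centre; axes as the rail's.
- rail_end_b (a point): Centre of the rail's end face on its own +x side, 140 from the centre; axes as the rail's.
- cradle: Fixed wooden cradle; origin on the bench under its middle, x along it, z up. A base board 322 x 66 x 12 carries at each end a block 73 long, 58 wide, 56 high with a pocket (floor 38 high, 2 clear each side of the rail) that holds 65 of the rail's end flush with its top. Only the rail's middle 150 is free at the sides, with 26 of air beneath. Lift it straight up.
- dryer: Fixed dryer; origin on the bench under the middle of the bay's back wall (front face); z up, -x out of the bay's open front, y across it. Bay floor 8 above the bench; side plates at y = -22 and +22, 3 thick, rise from 34 high at the stop to 186 at the wall and cover the leaning rail's sides up to 205 from its foot: fingers fit only on its top 75. Fan housing behind the wall: 80 deep, 132 high.
- foot_stop (a point): On the bay's floor, middle of the stop's face that looks to the wall (dryer x = -134.5); axes as the dryer's. Stop bar 24 high. The leaning rail slopes 50 degrees from level; its holes-side lower edge touches the stop and its lowest edge rests on the floor 14 behind the stop's face. Floor and rail are slippery: a foot set a little behind the stop slides to it.
- wall_rim (a point): Highest point, at mid-width (dryer x = 2, 151.5 above the bench), of the wall's rubber-covered rim (a rod of radius 5 along the dryer's y, its axis 5 below this point); axes as the dryer's. The rail's underside rests on it about 185 from the foot; the last 95 stands out beyond.
- switch_tip (a point): Tip of the steel bat lever of the fan's toggle switch, on top of the switch box beside the bay (box 76 along the dryer's x, 62 along y, 58 high, middle at dryer x = -80, y = -83). The lever is 8 thick and pivots 31 below its tip, 6 above the box's top. The point turns with the lever.
- fan_switch (a joint): Angle of the toggle lever: -0.32 = off, leaning to the dryer's -x (out of the bay's front); +0.32 = on, leaning to the dryer's +x (to the wall). A spring snaps it over the centre; a push of about 2 N at its tip, or 4 N half-way down, along the dryer's x flips it.
- grease_tin: Grease tin, 68 across, 71 high, standing on the bench; origin at the middle of its underside. Not to be disturbed.
- bearing_p: Loose bearing cone, 50 across, 18 high, lying on the bench; origin at the middle of its underside. Not to be disturbed.
- bearing_q: Another such bearing cone. Not to be disturbed.
- bearing_r: Another such bearing cone. Not to be disturbed.

How it is judged:
On the way, in this order (a step that is already met when the one before it is completed fails the run):
1. the rail leans in the bay, released, foot at the stop and back on the rim, with the fan still off (((x of rail_end_a in the frame of dryer between -0.137 and -0.116 m and z of rail_end_a in the frame of dryer below 0.022 m and y of rail_end_a in the frame of dryer between -0.0155 and 0.0155 m) or (x of rail_end_b in the frame of dryer between -0.137 and -0.116 m and z of rail_end_b in the frame of dryer below 0.022 m and y of rail_end_b in the frame of dryer between -0.0155 and 0.0155 m)) and angle between the x axis of rail_center and the z axis of dryer, either way round between 0.61 and 0.79 rad and angle between the y axis of rail_center and the y axis of dryer, either way round below 0.16 rad and angle between rail_center's own z axis and vertical below 1.25 rad and contact force between the fingers and rail below 0.1 N and value of joint fan_switch below -0.15 rad), for 0.3 s.
2. the fan's toggle is flipped over to on (value of joint fan_switch above 0.2 rad), for 0.2 s.
At the end, for the whole second after the job is handed in: One end of the rail is down at the foot stop, within 10 mm; the rail slopes 45 to 55 degrees from level, in line with the bay within 9 degrees, on the wall's rim, screw holes facing out and up; it is released and at rest; the toggle lever is over on the on side (beyond +0.2 rad) (((x of rail_end_a in the frame of dryer between -0.137 and -0.116 m and z of rail_end_a in the frame of dryer below 0.022 m and y of rail_end_a in the frame of dryer between -0.0155 and 0.0155 m) or (x of rail_end_b in the frame of dryer between -0.137 and -0.116 m and z of rail_end_b in the frame of dryer below 0.022 m and y of rail_end_b in the frame of dryer between -0.0155 and 0.0155 m)) and angle between the x axis of rail_center and the z axis of dryer, either way round between 0.61 and 0.79 rad and angle between the y axis of rail_center and the y axis of dryer, either way round below 0.16 rad and angle between rail_center's own z axis and vertical below 1.25 rad and contact force between the fingers and rail below 0.1 N and value of joint fan_switch above 0.2 rad and linear speed of rail below 0.01 m/s); the robot touches nothing.
It fails at once if the rail is dropped into the dryer or rammed against it (more than 60 N) (contact force between rail and dryer above 60 N).
It fails at once if the grease tin is knocked out of its place (moved more than 3 cm) (distance of grease_tin from where it was at the start of the episode above 0.03 m).
It fails at once if a bearing is knocked out of its place (moved more than 3 cm) (distance of bearing_p from where it was at the start of the episode above 0.03 m).
It fails at once if a bearing is knocked out of its place (moved more than 3 cm) (distance of bearing_q from where it was at the start of the episode above 0.03 m).
It fails at once if a bearing is knocked out of its place (moved more than 3 cm) (distance of bearing_r from where it was at the start of the episode above 0.03 m).
It also fails if it takes over 69 s, if anything falls off the work surface, if the arm or the gripper's body presses on something with over 40 N, if the wrist force passes 120 N, or if a joint passes its speed limit or range.

ROBOT

A 6-joint arm with a two-finger parallel gripper is mounted at the origin on a cart in front of the work surface, level with it; the furniture and walls round the work are solid. World frame = base frame: x ahead of the robot, y to its left, z up, the work surface at z = 0. Lengths are in m, angles in rad, forces in N, time in s.
With the tool pointing down it reaches from about 0.35 to 0.85 m from the base axis. Payload 8.1 kg.
Tool frame: the origin (TCP) lies midway between the tips of the shut fingers; the grasp point (between the pads) lies 19 mm behind it (robot.grip_point_offset is the distance from the TCP to the grasp point, in m); z points along the fingers, y is the line along which they close (so a half turn about z gives the same grasp; the last joint's range is limited). The gripper opens to 93 mm and grips with 3 to 60 N. Pads are 15 mm wide; open, the fingers measure 128 mm over their backs; the gripper's body (75 mm by 188 mm) begins 65 mm behind the grasp point.
Start: joints at [-0.085, 0.13, 1.488, -0, 1.523, -0.085], TCP at [0.6, 0, 0.19] pointing down, gripper open.
Joint ranges: [-2.96, 2.96], [-0.89, 2.26], [0.02, 2.5], [-1.34, 4.48], [0, 2.73], [-2.66, 2.66]. Speed limits (rad/s): [2.39, 2.39, 2.79, 3.14, 3.14, 3.14].

INTERFACE

Orientations are given as a rotation vector (axis times angle).
In Python, from plant import robot, read_camera, job gives the robot as it stands.
- The arm moves only by the shell command python3 -m inch 'ROWS' [FORCE]. ROWS is JSON, one flat list of numbers, 5 for each row, row after row: the shift along the world's x, y, z in mm, then the turn about the world's z in degrees, then the opening in per cent of the stroke, from 0 (shut) to 100 (fully open). In form: [dx, dy, dz, yaw, hand, dx, dy, dz, yaw, hand, ...]. A call has 1 to 10 rows; each row is the pose to reach, as a shift and turn from the pose commanded when the call began; what a row does not reach only later rows make up. A row lasts 1/12 s, in which the tool goes at most 41.7 mm and 7.16 degrees, less where a joint would pass 70% of its speed; a pose out of reach is approached as far as the arm can. A call with a gripper value outside its range is refused whole. The fingers move at their own pace and stop on an object; FORCE is the grip in N (left out, the last holds). Time passes only in rows, so rows that repeat a pose let the fingers close. It gives the time, the measured TCP pose, the force, the opening and the grip force at its end, in the units of the state.
- robot.read_state(): the state, without advancing time (a new reading comes with each control period).
- read_camera(name): name is "scene" or "side" or "wrist"; returns a dict with "image" (480x640x3 uint8, blue, green, red), "K" (3x3 intrinsics, pixels), "D" ([k1, k2, p1, p2, k3] as OpenCV has them; the pictures are not rectified), "extrinsics" (4x4, takes a point from world to camera coordinates); the wrist camera has in their place "mount" (4x4, takes a point from camera to tool coordinates, whose origin is the TCP and whose axes are the flange's). Camera axes: x right, y down, z forward; pixel columns grow to the right and rows downward; lengths in m; the calibration is good to about 2 mm. A picture is of the moment at which its call begins: read the wrist's pose just before it. There is no depth.
- job.close_job(): hands the job in; it is judged then, once.
The state is a dict: "t": time; "q": joint angles; "dq": joint speeds; "joint_torque": joint torques, N m; "tool_pos": TCP position; "orientation": TCP orientation; "force": force on the tool from outside, world axes, zero at the start; "wrist_torque": the same for the moment, N m; "opening": finger opening in m; "gripper_force": force on a finger pad.
Only numpy, scipy, OpenCV 4.12 (cv2) and the standard library are available. Lean on these libraries where they do the work, as an engineer would, in place of code of your own. Each camera call takes 0.05 s, during which the arm holds its last target. There are 200 camera calls.

## Working session

There is one attempt and no reset: what is moved stays moved. The work goes in short steps, Python scripts to look and compute and a shell command to move; the robot and the scene stay as the last step left them, time stands still between calls to the robot, and variables do not carry over. Pictures are saved under pics/ and viewed, at most 10 in all, crops included, and the job is handed in when it is done.

```bash
ls; mkdir -p pics
cat > h.py <<'E'
import numpy as np, cv2
from plant import robot, read_camera, job
from scipy.spatial.transform import Rotation as R
def grab(n,f=None):
    s=robot.read_state(); c=read_camera(n)
    if n=="wrist":
        T=np.eye(4);T[:3,:3]=R.from_rotvec(s["orientation"]).as_matrix();T[:3,3]=s["tool_pos"]
        c["extrinsics"]=np.linalg.inv(T@c["mount"])
    if f: cv2.imwrite("pics/"+f,c["image"]); np.savez("pics/"+f+".npz",K=c["K"],D=c["D"],E=c["extrinsics"])
    return c
def ray(f,uv):
    c=np.load("pics/"+f+".npz");E=c["E"]
    p=cv2.undistortPoints(np.array(uv,float).reshape(-1,1,2),c["K"],np.array(c["D"],float)).reshape(-1,2)
    d=np.c_[p,np.ones(len(p))]@E[:3,:3]; o=-E[:3,:3].T@E[:3,3]
    return o,d/np.linalg.norm(d,axis=1)[:,None]
def atz(f,uv,z):
    o,d=ray(f,uv); return o+d*((z-o[2])/d[:,2])[:,None]
def tri(f1,uv1,f2,uv2):
    o1,d1=ray(f1,uv1);o2,d2=ray(f2,uv2);out=[]
    for a,b in zip(d1,d2):
        s=np.linalg.lstsq(np.c_[a,-b],o2-o1,rcond=None)[0]
        p,q=o1+s[0]*a,o2+s[1]*b; out.append(np.r_[(p+q)/2,np.linalg.norm(p-q)])
    return np.array(out)
def proj(f,P):
    c=np.load("pics/"+f+".npz");E=c["E"]
    return cv2.projectPoints(np.array(P,float).reshape(-1,1,3),cv2.Rodrigues(E[:3,:3])[0],E[:3,3],c["K"],np.array(c["D"],float))[0].reshape(-1,2)
E
python3 -c "
from h import *
np.set_printoptions(precision=3,suppress=True)
for n in ('scene','side','wrist'):
    c=grab(n,n+'0.png'); E=c['extrinsics']; print(n,c['K'].tolist(),-E[:3,:3].T@E[:3,3],E[2,:3])
print(robot.read_state(),robot.grip_point_offset)
"
```

```text
pics
scene [[608.5909507490867, 0.0, 311.1251110503715], [0.0, 608.5909507490867, 242.9093659054313], [0.0, 0.0, 1.0]] [-0.216 -0.995  0.974] [ 0.534  0.608 -0.587]
side [[488.13945478282795, 0.0, 320.31596578328276], [0.0, 488.13945478282795, 236.28817735868518], [0.0, 0.0, 1.0]] [0.407 0.891 0.631] [ 0.16  -0.875 -0.457]
wrist [[333.4903359982671, 0.0, 319.8528687690158], [0.0, 333.4903359982671, 239.9720193308852], [0.0, 0.0, 1.0]] [0.599 0.071 0.383] [-0.001 -0.26  -0.966]
{'t': 0.15, 'q': array([-0.085,  0.131,  1.489, -0.   ,  1.523, -0.085]), 'dq': array([-0.   , -0.001, -0.002, -0.   , -0.   , -0.   ]), 'joint_torque': array([  0.   , -56.047, -49.233,   0.077,   0.031,  -0.   ]), 'tool_pos': array([0.6 , 0.  , 0.19]), 'orientation': array([-2.221, -2.221,  0.002]), 'force': array([0.322, 0.651, 0.003]), 'wrist_torque': array([-0.014, -0.035,  0.002]), 'gripper_force': 0.0, 'opening': 0.09279874735066362} 0.0188
```

View pics/scene0.png

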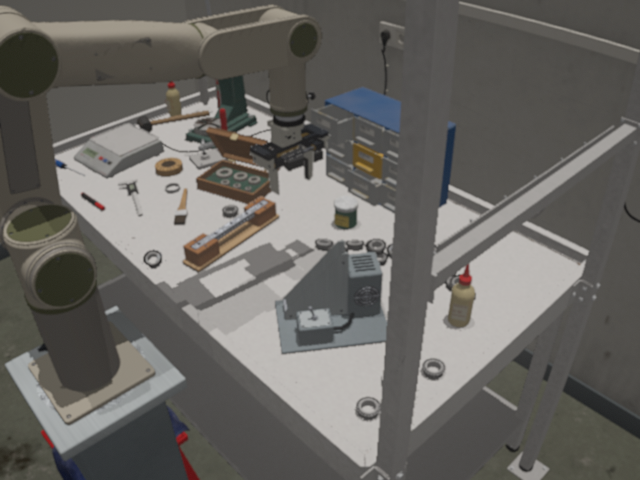

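View pics/side0.png

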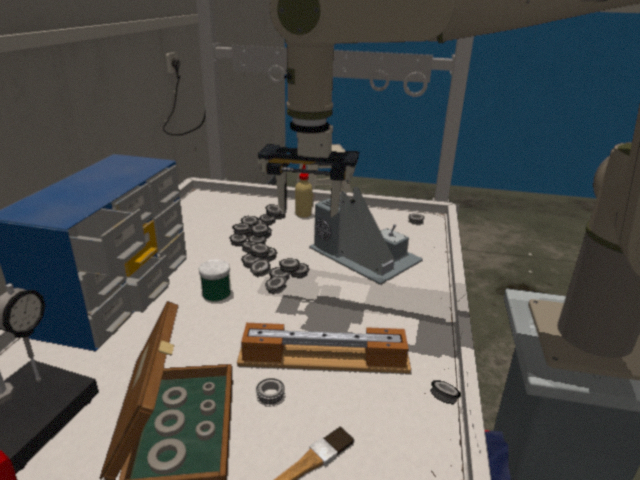

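Both views show the cradle with the rail roughly along world x (side 240–410, 320–370). Dryer: bay open to −x, fan housing at +x (side 310–420, 190–275). Switch box beside the bay on the −y side. I'll enlarge both.

```bash
python3 -c "
import cv2
a=cv2.imread('pics/side0.png')[180:380,200:460]; cv2.imwrite('pics/sc.png',cv2.resize(a,None,fx=3,fy=3,interpolation=3))
a=cv2.imread('pics/scene0.png')[190:360,175:395]; cv2.imwrite('pics/cc.png',cv2.resize(a,None,fx=3.5,fy=3.5,interpolation=3))"
```

```text
(no output)
```

View pics/sc.png

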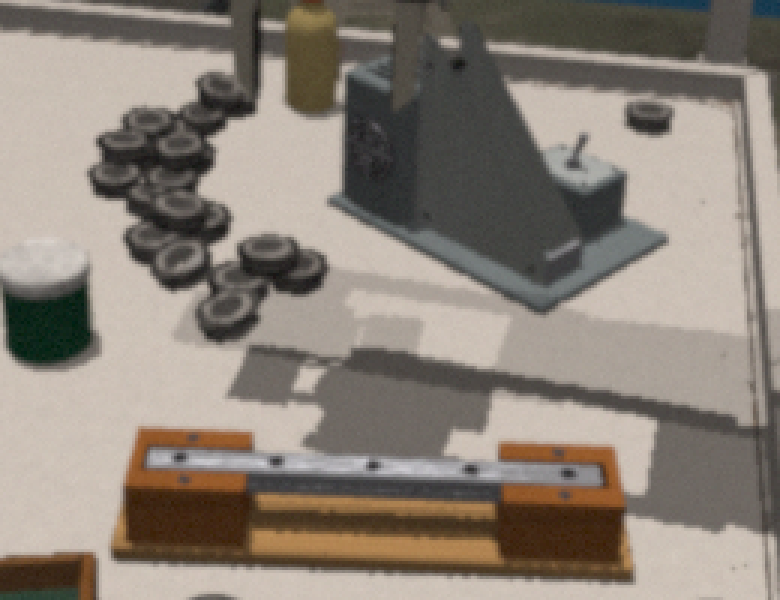

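View pics/cc.png

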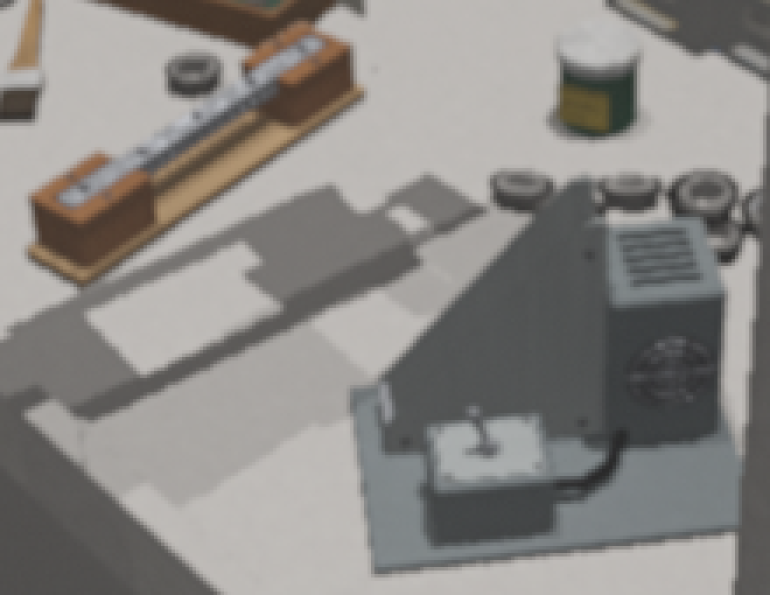

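```bash
cat >> h.py <<'E'
np.set_printoptions(precision=4,suppress=True)
S=lambda l:(np.array(l,float).reshape(-1,2)+.5)/3-.5+[200,180]
C=lambda l:(np.array(l,float).reshape(-1,2)+.5)/3.5-.5+[175,190]
E
python3 -c "
from h import *
s,c='side0.png','scene0.png'
print('rail side z56',atz(s,S([180,457,276,461,374,465,471,470,568,474,147,458,604,476]),.056))
print('rail scene z56',atz(c,C([66,195,318,42]),.056))
print('tri ends B(+x),A',tri(s,S([147,458,604,476]),c,C([318,42,66,195])))
print('tip',tri(s,S([584,136]),c,C([474,408])))
print('plate z8: side',atz(s,S([330,200,543,308,665,238]),.008)); print('scene',atz(c,C([352,392,375,572,740,528]),.008))
print('fan top scene z132',atz(c,C([600,225,692,215,722,290,610,303]),.132)); print('fan top side',atz(s,S([347,72]),.132), tri(s,S([347,72]),c,C([692,215])))
print('swbox z58?',atz(c,C([427,432,530,413,553,480,432,487]),.058))
print('apex -y plate scene z186',atz(c,C([580,180]),.186)); print('apex side',atz(s,S([468,28,430,38]),.186))
print('tin',atz(s,S([45,262]),.071),atz(c,C([598,50]),.071))
print('bearings z9 scene',atz(c,C([521,190,194,75,630,190]),.009)); print('side',atz(s,S([226,313,268,255,300,270]),.009))
"
```

```text
rail side z56 [[0.643  0.1985 0.056 ]
 [0.5842 0.189  0.056 ]
 [0.5244 0.1792 0.056 ]
 [0.4652 0.1705 0.056 ]
 [0.4064 0.1609 0.056 ]
 [0.6624 0.204  0.056 ]
 [0.3845 0.1578 0.056 ]]
rail scene z56 [[0.3918 0.1599 0.056 ]
 [0.6592 0.1941 0.056 ]]
tri ends B(+x),A [[0.6637 0.1996 0.052  0.001 ]
 [0.3874 0.1577 0.0575 0.0062]]
tip [[ 0.4259 -0.2521  0.0912  0.0032]]
plate z8: side [[ 0.6417 -0.237   0.008 ]
 [ 0.44   -0.1019  0.008 ]
 [ 0.3465 -0.2389  0.008 ]]
scene [[ 0.439  -0.112   0.008 ]
 [ 0.3414 -0.2524  0.008 ]
 [ 0.5336 -0.3832  0.008 ]]
fan top scene z132 [[ 0.5778 -0.2108  0.132 ]
 [ 0.6291 -0.2453  0.132 ]
 [ 0.5851 -0.3124  0.132 ]
 [ 0.5252 -0.2725  0.132 ]]
fan top side [[ 0.6297 -0.2411  0.132 ]] [[ 0.6303 -0.2441  0.1307  0.0001]]
swbox z58? [[ 0.4152 -0.2202  0.058 ]
 [ 0.4747 -0.2522  0.058 ]
 [ 0.4427 -0.3068  0.058 ]
 [ 0.3845 -0.2599  0.058 ]]
apex -y plate scene z186 [[ 0.5511 -0.2189  0.186 ]]
apex side [[ 0.5274 -0.2328  0.186 ]
 [ 0.5545 -0.2032  0.186 ]]
tin [[0.8017 0.0212 0.071 ]] [[0.7963 0.0097 0.071 ]]
bearings z9 scene [[ 0.6816 -0.0224  0.009 ]
 [ 0.5967  0.2879  0.009 ]
 [ 0.7418 -0.0807  0.009 ]]
side [[ 0.6807 -0.0355  0.009 ]
 [ 0.6711 -0.1288  0.009 ]
 [ 0.6397 -0.1117  0.009 ]]
```

Rail centre ≈ (0.524, 0.180), yaw ≈ 9.4°, height checks (≈0.055). Dryer yaw ≈ −33.8°. I'll refine the dryer with the wrist camera.

View pics/wrist0.png

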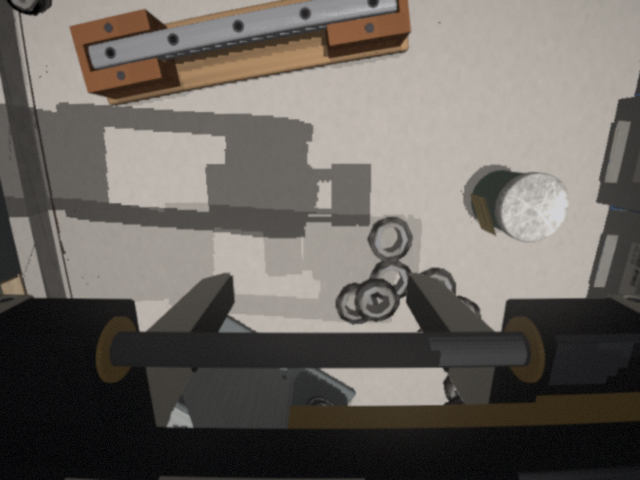

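The wrist view shows the five holes at about (110,53), (173,39), (238,26), (305,13), (373,2). Bearings are clustered around (375,270), and there is open bench between.

```bash
python3 -c "
from h import *
w=[110,53,173,39,238,26,305,13,373,2]
P=atz('wrist0.png',w,.056);print(P,np.degrees(np.arctan2(*(P[-1]-P[0])[1::-1])))
print(tri('wrist0.png',w,'side0.png',S([568,474,471,470,374,465,276,461,180,457])))
print(atz('wrist0.png',[390,238,355,302,390,275],.012))
print(atz('wrist0.png',[534,206],.071))
"
python3 -m inch '[-20,45,0,7,100,-40,90,0,14,100,-60,130,0,21,100,-76,160,0,28,100,-76,180,0,35,100,-76,180,0,42,100,-76,180,0,49,100,-76,180,0,56,100,-76,180,0,63,100,-76,180,0,70,100]' 20
```

```text
[[0.408  0.1591 0.056 ]
 [0.4673 0.1692 0.056 ]
 [0.5263 0.1787 0.056 ]
 [0.5855 0.1886 0.056 ]
 [0.6446 0.1974 0.056 ]] 9.1803172966119
[[0.4067 0.1594 0.0546 0.0008]
 [0.466  0.1694 0.0547 0.0015]
 [0.5253 0.1787 0.0553 0.0016]
 [0.5849 0.1886 0.0556 0.0011]
 [0.644  0.1975 0.0552 0.0014]]
[[ 0.679  -0.0262  0.012 ]
 [ 0.6409 -0.1066  0.012 ]
 [ 0.6815 -0.0716  0.012 ]]
[[0.8037 0.021  0.071 ]]
t: 0.98
tool_pos: [0.5237, 0.1802, 0.19]
orientation: [-0.535, -3.095, 0.0]
force: [0.4, 1.2, -0.7]
opening: 0.0929
gripper_force: 0.0
```

```bash
python3 -m inch '[2,-1.5,-30,7,100,2,-1.5,-60,14,100,2,-1.5,-90,21,100,2,-1.5,-110,28,100,2,-1.5,-130,29.2,100,2,-1.5,-145,29.2,100,2,-1.5,-155,29.2,100,2,-1.5,-161,29.2,100,2,-1.5,-161,29.2,100]' 30
python3 -m inch '[0,0,0,0,0,0,0,0,0,0,0,0,0,0,0,0,0,0,0,0,0,0,0,0,0,0,0,0,0,0,0,0,0,0,0,0,0,0,0,0]' 30
```

```text
t: 1.73
tool_pos: [0.525, 0.1783, 0.028]
orientation: [0.251, -3.129, 0.001]
force: [-0.5, 0.0, -0.5]
opening: 0.0929
gripper_force: 0.0
t: 2.4
tool_pos: [0.526, 0.1785, 0.0294]
orientation: [-0.252, 3.131, 0.0]
force: [0.1, -0.2, 1.2]
opening: 0.0441
gripper_force: 0.0
```

```bash
python3 -m inch '[0,0,0,0,0,0,0,0,0,0,0,0,0,0,0,0,0,0,0,0,0,0,0,0,0,0,0,0,0,0,0,0,0,0,0,0,0,0,0,0]' 30
python3 -m inch '[0,0,5,0,0,0,0,12,0,0,0,0,25,0,0,0,0,45,0,0,0,0,65,0,0,0,0,85,0,0,0,0,85,0,0]' 30
```

```text
t: 3.07
tool_pos: [0.526, 0.1785, 0.0293]
orientation: [0.252, -3.131, 0.0]
force: [0.5, -1.0, -0.9]
opening: 0.0003
gripper_force: 0.0
t: 3.65
tool_pos: [0.5294, 0.1794, 0.1209]
orientation: [-0.251, 3.123, 0.002]
force: [0.9, -0.6, 1.4]
opening: 0.0003
gripper_force: 0.0
```

```bash
python3 -c "
from h import *
grab('wrist','w1.png'); a=grab('side','s1.png')['image']
print(robot.read_state())
cv2.imwrite('pics/v1.png',np.hstack([cv2.resize(cv2.imread('pics/w1.png'),(400,300)),cv2.resize(a[200:400,190:457],(400,300))]))"
```

```text
{'t': 3.75, 'q': array([ 0.2349,  0.0569,  1.7029, -0.0001,  1.3782, -1.4965]), 'dq': array([-0.0002,  0.0289,  0.0414, -0.0008, -0.0091,  0.0022]), 'joint_torque': array([  0.0133, -52.3018, -49.3502,  -0.008 ,   0.1956,  -0.0001]), 'tool_pos': array([0.5273, 0.1788, 0.1164]), 'orientation': array([-0.2517,  3.1279,  0.0008]), 'force': array([-0.3745, -0.3028, -1.0039]), 'wrist_torque': array([ 0.0466, -0.0469, -0.0121]), 'gripper_force': 0.0, 'opening': 0.0008274554946917239}
```

View pics/v1.png

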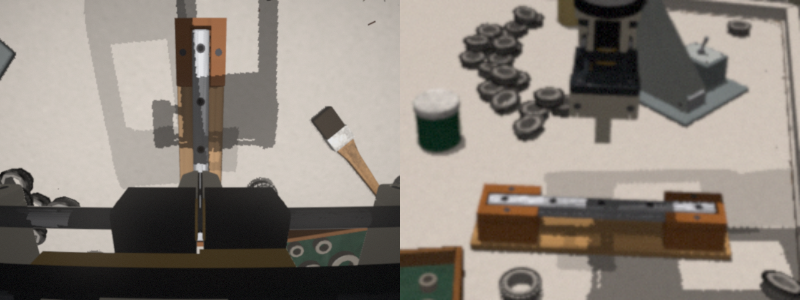

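```bash
python3 -c "
from h import *
print('TCP px',proj('s1.png',[.5273,.1788,.1164]),'seen tip 325.3,295.3')
a=cv2.imread('pics/w1.png'); b=cv2.resize(a[220:420,220:420],(600,600),interpolation=3)
s=cv2.imread('pics/s1.png')[240:360,300:340]
cv2.imwrite('pics/v2.png',np.hstack([b,cv2.resize(s,(200,600),interpolation=3)]))"
```

```text
TCP px [[323.7952 307.5041]] seen tip 325.3,295.3
```

View pics/v2.png

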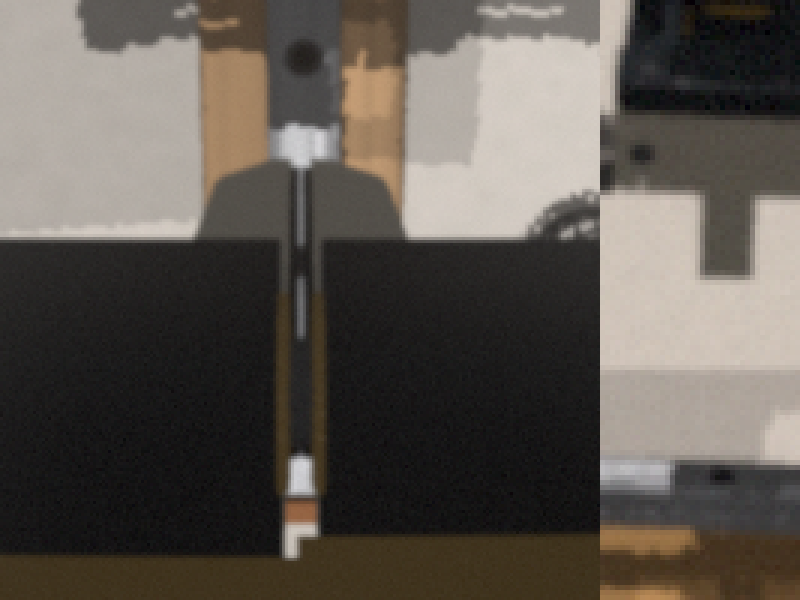

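```bash
python3 -c "
from h import *
for dz in (0,10,15,20,25,30): print(dz,proj('s1.png',[.5273,.1788,.1164+dz/1e3]))
print('cradle top check rail z56',proj('s1.png',[[.5255,.1787,.056],[.5255,.1687,.056]]))
s=robot.read_state();c=read_camera('wrist');print(c['mount'],c['D'],s['tool_pos'],s['opening'])"
```

```text
0 [[323.7952 307.5041]]
10 [[323.9575 302.9035]]
15 [[324.0393 300.5851]]
20 [[324.1215 298.2547]]
25 [[324.2042 295.912 ]]
30 [[324.2873 293.557 ]]
cradle top check rail z56 [[323.8133 334.4166]
 [324.8106 331.0998]]
[[-0.0008 -0.9657 -0.2596  0.0729]
 [ 1.     -0.0005 -0.001  -0.0002]
 [ 0.0008 -0.2596  0.9657 -0.1936]
 [ 0.      0.      0.      1.    ]] [-0.0408  0.      0.      0.      0.    ] [0.5273 0.1788 0.1164] 0.0008274554946917239
```

```bash
python3 -c "
from h import *
for dz in (0,10,20,30): print(dz,proj('side0.png',[[.6+.055,0,.19+dz/1e3],[.6-.055,0,.19+dz/1e3]]).ravel())
a=cv2.imread('pics/side0.png').astype(int)
for u in (278,282,286,330,335,340): print(u,a[196:226:2,u].sum(1))
"
```

```text
0 [280.8001 221.4488 332.6158 227.1172]
10 [280.7459 217.111  332.7982 222.7293]
20 [280.6911 212.734  332.9823 218.3009]
30 [280.6358 208.3171 333.1681 213.8316]
278 [241 295 330 349 335 329 321 296 194 104  94 166 524 568 569]
282 [230 227 225 222 218 228 234 261 244 141 108 333 570 577 575]
286 [129 195 263 279 274 276 277 371 417 517 524 565 572 576 572]
330 [190 221 212 209 202 190 236 177 157 166 165 146 149 143 147]
335 [230 234 232 225 214 238 224 215 224 193 163 161 143 148 152]
340 [226 230 200 211 217 211 224 209 194 187 184 178 175 190 195]
```

The side view shows the fingertips ~25 mm above the stated TCP (crop tip row 295, TCP projects to row 307). So the first grip closed just over the rail, and nothing moved. I'll re-grip lower.

```bash
python3 -m inch '[0,0,0,0,100,0,0,0,0,100,0,0,0,0,100,0,0,0,0,100,0,0,0,0,100,0,0,0,0,100,0,0,0,0,100,0,0,-20,0,100,0,0,-40,0,100]'
python3 -m inch '[0,0,-10,0,100,0,0,-20,0,100,0,0,-30,0,100,0,0,-40,0,100,0,0,-50,0,100,0,0,-57,0,100,0,0,-60,0,100,0,0,-60,0,100]'
python3 -m inch '[0,0,0,0,0,0,0,0,0,0,0,0,0,0,0,0,0,0,0,0,0,0,0,0,0,0,0,0,0,0,0,0,0,0,0,0,0,0,0,0,0,0,0,0,0,0,0,0,0,0]' 30
```

```text
t: 4.55
tool_pos: [0.5277, 0.1789, 0.0756]
orientation: [-0.252, 3.128, 0.001]
force: [0.4, 0.6, -0.4]
opening: 0.0561
gripper_force: 0.0
t: 5.22
tool_pos: [0.5254, 0.1784, 0.0134]
orientation: [0.252, -3.13, 0.0]
force: [0.8, 0.2, 0.3]
opening: 0.0927
gripper_force: 0.0
t: 6.05
tool_pos: [0.526, 0.1785, 0.0143]
orientation: [0.252, -3.131, 0.0]
force: [0.6, 0.1, 0.1]
opening: 0.0309
gripper_force: 0.0
```

```bash
python3 -m inch '[0,0,0,0,0,0,0,0,0,0,0,0,0,0,0,0,0,0,0,0,0,0,0,0,0]' 40
```

```text
t: 6.47
tool_pos: [0.526, 0.1786, 0.0143]
orientation: [0.252, -3.131, -0.0]
force: [-0.1, 0.5, -0.7]
opening: 0.0197
gripper_force: 40.0
```

```bash
python3 -m inch '[0,0,4,0,0,0,0,12,0,0,0,0,25,0,0,0,0,40,0,0,0,0,60,0,0,0,0,80,0,0,0,0,80,0,0]' 40
python3 -m inch '[-3,-15,0,-6,0,-6,-35,0,-12,0,-10,-55,0,-18,0,-15,-80,0,-24,0,-20,-105,0,-30,0,-25,-130,0,-36,0,-31,-150,0,-40,0,-36,-162,0,-43,0,-36,-168.5,0,-43,0,-36,-168.5,0,-43,0]'
```

```text
t: 7.05
tool_pos: [0.5293, 0.1793, 0.1003]
orientation: [-0.251, 3.123, 0.002]
force: [1.5, 0.9, -2.7]
opening: 0.0196
gripper_force: 40.0
t: 7.88
tool_pos: [0.4899, 0.0089, 0.0941]
orientation: [0.913, 3.006, -0.0]
force: [0.1, 0.8, -4.6]
opening: 0.0196
gripper_force: 40.0
```

```bash
python3 -m inch '[0,0,-20,0,0,0,0,-40,0,0,0,0,-60,0,0,0,0,-80,0,0,0,0,-95,0,0,0,0,-105,0,0,0,0,-112,0,0,0,0,-114,0,0,0,0,-116,0,0,0,0,-116,0,0]'
```

```text
t: 8.72
tool_pos: [0.4907, 0.0102, -0.0212]
orientation: [0.912, 3.005, 0.0]
force: [1.1, -0.3, -4.4]
opening: 0.0195
gripper_force: 40.0
```

```bash
python3 -m inch '[0,0,-1,0,0,0,0,-1.5,0,0,0,0,-1.5,0,0,0,0,-1.5,0,0]'
```

```text
t: 9.05
tool_pos: [0.4903, 0.01, -0.0228]
orientation: [0.913, 3.005, 0.0]
force: [-0.4, 0.1, -3.9]
opening: 0.0196
gripper_force: 40.0
```

```bash
python3 -m inch '[0,0,-1,0,0,0,0,-1,0,0,0,0,-1,0,40,0,0,-1,0,40,0,0,-1,0,40,0,0,-1,0,40,0,0,-1,0,40,0,0,-1,0,40]'
python3 -m inch '[0,0,20,0,50,0,0,50,0,50,0,0,90,0,50,0,0,130,0,50,0,0,170,0,50,0,0,210,0,50,0,0,250,0,50,15,-40,278,0,50,30,-80,278,0,50]'
python3 -m inch '[10,-35,0,0,50,25,-70,0,0,50,40,-110,0,0,50,60,-150,0,0,50,70,-190,0,0,50,70,-190,0,0,50,70,-190,0,0,50,70,-190,0,0,50]'
python3 -c "
from h import *
grab('wrist','w2.png');grab('side','s2.png');grab('scene','c2.png');print(robot.read_state()['tool_pos'])"
```

```text
t: 9.72
tool_pos: [0.4901, 0.01, -0.0241]
orientation: [0.913, 3.006, 0.0]
force: [-0.8, -0.0, -0.3]
opening: 0.0373
gripper_force: 0.0
t: 10.47
tool_pos: [0.5196, -0.0607, 0.2602]
orientation: [0.904, 2.998, 0.003]
force: [1.2, 0.3, 1.1]
opening: 0.0464
gripper_force: 0.0
t: 11.13
tool_pos: [0.5866, -0.2512, 0.2524]
orientation: [-0.914, -3.005, -0.001]
force: [-0.4, 0.3, -0.9]
opening: 0.0463
gripper_force: 0.0
[ 0.5869 -0.2499  0.2535]
```

View pics/w2.png

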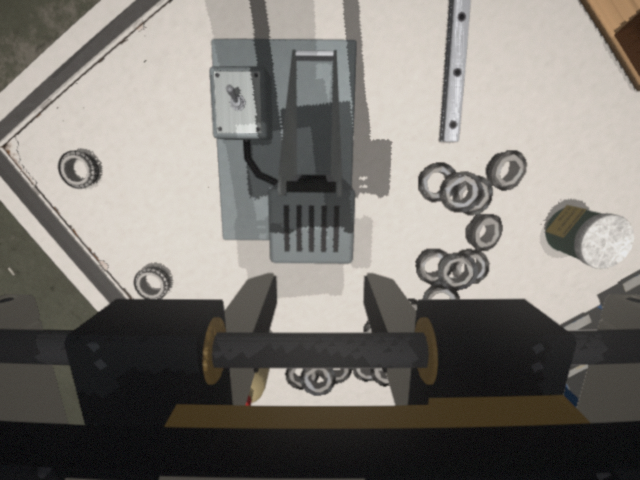

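View: stop ≈ (316,52), plates x≈285–340, rim ≈ row 185, fan top rows 203–262, toggle ≈ (236,93); rail's near end ≈ (449,141), holes (461,16), (457,72), (453,126). Enlarging once for exact values.

```bash
python3 -c "
import cv2,numpy as np
a=cv2.imread('pics/w2.png')
L=cv2.resize(a[30:270,200:370],None,fx=2.5,fy=2.5,interpolation=3); Rr=cv2.resize(a[0:150,405:495],None,fx=4,fy=4,interpolation=3)
m=np.hstack([L,Rr]); m=np.clip(m.astype(float)*1.3+15,0,255).astype(np.uint8); print(L.shape,m.shape); cv2.imwrite('pics/v3.png',m)"
```

```text
(600, 425, 3) (600, 785, 3)
```

View pics/v3.png

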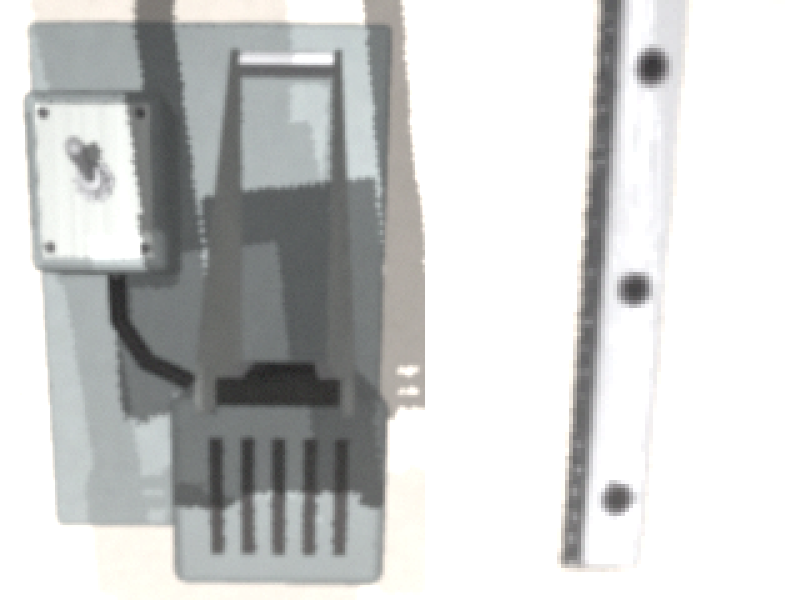

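```bash
cat >> h.py <<'E'
L=lambda l:(np.array(l,float).reshape(-1,2)+.5)/2.5-.5+[200,30]
Q=lambda l:(np.array(l,float).reshape(-1,2)-[425,0]+.5)/4-.5+[405,0]
E
python3 -c "
from h import *
w='w2.png'; ang=lambda a,b:np.degrees(np.arctan2(b[1]-a[1],b[0]-a[0]))
r=atz(w,Q([652,67,634,289,617,498,610,566]),.018);print('rail',r,ang(r[0],r[3]),ang(r[0],r[2]))
st=atz(w,L([238,65,336,65]),.032);print('stop top',st,st.mean(0)); sb=atz(w,L([240,77,334,77]),.008);print('stop bot',sb,sb.mean(0))
ri=atz(w,L([215,391,340,391]),.1515);print('rim',ri,ri.mean(0),ang(*ri)-90)
ap=atz(w,L([204,410,346,410]),.186);print('apex',ap,ap.mean(0),ang(*ap)-90)
f=atz(w,L([175,580,383,580]),.132);print('fan back',f,f.mean(0),ang(*f)-90,np.linalg.norm(f[1]-f[0]))
b=atz(w,L([30,25,390,25,58,523]),.004);print('base',b,ang(b[0],b[1])-90,ang(b[0],b[2]))
bx=atz(w,L([26,93,158,93,38,270,178,270]),.058);print('box',bx,bx.mean(0))
print('tip',atz(w,L([74,147]),.0935))
c=np.linalg.inv(np.load('pics/w2.png.npz')['E'])[:3,3];print(c)
"
```

```text
rail [[ 0.4907  0.0085  0.018 ]
 [ 0.5403 -0.0251  0.018 ]
 [ 0.5899 -0.0582  0.018 ]
 [ 0.6065 -0.0697  0.018 ]] -34.03630142849803 -33.90223627713976
stop top [[ 0.4231 -0.1767  0.032 ]
 [ 0.4479 -0.1399  0.032 ]] [ 0.4355 -0.1583  0.032 ]
stop bot [[ 0.422  -0.1769  0.008 ]
 [ 0.4472 -0.1394  0.008 ]] [ 0.4346 -0.1582  0.008 ]
rim [[ 0.5342 -0.2535  0.1515]
 [ 0.5587 -0.217   0.1515]] [ 0.5465 -0.2353  0.1515] -33.91161319399577
apex [[ 0.5362 -0.2548  0.186 ]
 [ 0.5609 -0.2181  0.186 ]] [ 0.5485 -0.2365  0.186 ] -33.910846853828915
fan back [[ 0.5867 -0.3126  0.132 ]
 [ 0.6328 -0.244   0.132 ]] [ 0.6097 -0.2783  0.132 ] -33.88384944299282 0.08263667422379452
base [[ 0.3449 -0.2468  0.004 ]
 [ 0.4421 -0.1037  0.004 ]
 [ 0.5488 -0.3878  0.004 ]] -34.18512194720382 -34.661521199331055
box [[ 0.3872 -0.2604  0.058 ]
 [ 0.4194 -0.2136  0.058 ]
 [ 0.4482 -0.3013  0.058 ]
 [ 0.4836 -0.2493  0.058 ]] [ 0.4346 -0.2561  0.058 ]
tip [[ 0.4264 -0.2524  0.0935]]
[ 0.526  -0.2119  0.4461]
```

Everything agrees: dryer yaw −33.9°, stop-to-rim 135.5 mm (nominal 136.5), origin ≈ (0.546, −0.234). The rail lies at −33.9° with its +x end at (0.6065, −0.0697), so I'll grip 30 mm from that end at (0.5816, −0.053).

```bash
python3 -m inch '[0,35,0,0,65,0,75,0,0,65,-5,115,0,0,65,-5,155,0,0,65,-5.5,197,-10,0,65,-5.5,197,-50,0,65,-5.5,197,-90,0,65,-5.5,197,-130,0,65,-5.5,197,-170,0,65,-5.5,197,-205,0,65]'
python3 -m inch '[0,0,-20,0,65,0,0,-40,0,65,0,0,-55,0,65,0,0,-65,0,65,0,0,-70,0,65,0,0,-72,0,65,0,0,-72,0,65]'
```

```text
t: 12.12
tool_pos: [0.5803, -0.0526, 0.0462]
orientation: [0.91, 3.007, 0.0]
force: [-0.0, 0.1, -0.9]
opening: 0.0604
gripper_force: 0.0
t: 12.7
tool_pos: [0.5817, -0.0541, -0.0235]
orientation: [0.912, 3.005, 0.0]
force: [0.4, -0.4, 0.6]
opening: 0.0606
gripper_force: 0.0
```

```bash
python3 -m inch '[0,1,-0.5,0,0,0,1,-0.5,0,0,0,1,-0.5,0,0,0,1,-0.5,0,0,0,1,-0.5,0,0,0,1,-0.5,0,0,0,1,-0.5,0,0,0,1,-0.5,0,0,0,1,-0.5,0,0]' 12
python3 -m inch '[-0.5,0.3,12,0,0,-1,1,24,0,0,-3,2,43,0,0,-7,5,65,0,0,-12,8,85,0,0,-19,13,105,0,0,-28,19,125,0,0,-38,26,143,0,0,-38,26,143,0,0]'
python3 -c "
from h import *
print(robot.read_state()['wrist_torque']);grab('side','s3.png')"
```

```text
t: 13.45
tool_pos: [0.5814, -0.0534, -0.0245]
orientation: [0.913, 3.006, 0.0]
force: [1.2, 0.2, 0.9]
opening: 0.0201
gripper_force: 12.0
t: 14.2
tool_pos: [0.5446, -0.0268, 0.1238]
orientation: [0.91, 3.001, 0.002]
force: [1.7, -1.3, -1.0]
opening: 0.0202
gripper_force: 12.0
[-0.0304 -0.1731  0.0037]
```

```bash
python3 -m inch '[-9,6,14,0,0,-19,13,30,0,0,-30,20,44,0,0,-42,28,56,0,0,-51,34,63,0,0,-51,34,63,0,0,-51,34,63,0,0]' 12
python3 -m inch '[0,0,0,0,0,0,0,0,0,0,0,0,0,0,0,0,0,4,0,0,0,0,10,0,0,0,0,20,0,0,0,0,30,0,0,0,0,30,0,0,0,0,30,0,0,0,0,30,0,0]' 60
python3 -c "
from h import *
s=robot.read_state();print(s['wrist_torque'],s['force'],s['tool_pos']);grab('side','s4.png');grab('scene','c4.png');grab('wrist','w4.png')
s=robot.read_state();print(s['wrist_torque'],s['force'])"
```

```text
t: 14.83
tool_pos: [0.4929, 0.0063, 0.1814]
orientation: [0.912, 3.005, -0.0]
force: [2.1, -2.1, 0.4]
opening: 0.0199
gripper_force: 12.0
t: 15.67
tool_pos: [0.4923, 0.0066, 0.2114]
orientation: [0.913, 3.006, 0.0]
force: [0.4, 0.9, -4.6]
opening: 0.0191
gripper_force: 60.0
[-0.0489 -0.2323 -0.0244] [ 0.4463  0.9217 -4.6091] [0.4923 0.0066 0.2114]
[-0.1051 -0.2062 -0.0073] [ 0.2577  0.2571 -4.2728]
```

```bash
cat > th.py <<'E'
from h import *
import sys
def fit(fs,P,L0=.25):
    u=np.array([.830,-.558,0]);v=np.array([.558,.830,0]);z=np.array([0,0,1.])
    for f,ref in fs:
        a=cv2.imread('pics/'+f).astype(int);b=cv2.imread('pics/'+ref).astype(int)
        m=(np.abs(a-b).sum(2)>40).astype(np.uint8)
        res=[]
        for th in range(30,91,2):
            for Lf in (L0,):
                t=np.radians(th);ax=np.cos(t)*u+np.sin(t)*z;n=-np.sin(t)*u+np.cos(t)*z
                def poly(a0,a1,w,h):
                    pts=[P-ax*l+v*i*w+n*j*h for l in (a0,a1) for i in (-1,1) for j in (-1,1)]
                    q=np.zeros(m.shape,np.uint8);cv2.fillConvexPoly(q,cv2.convexHull(proj(f,pts).astype(np.float32)).astype(np.int32),1);return q
                q=poly(.08,Lf,.010,.009);big=poly(.08,Lf+.02,.03,.03)-q
                res.append((m[q>0].mean()-m[big>0].mean(),m[q>0].mean(),th))
        print(f,[tuple(np.round(r,2)) for r in sorted(res)[::-1][:4]])
E
python3 -c "
from th import *
fit([('s4.png','s2.png'),('c4.png','c2.png')],np.array([.4923,.0066,.2444]))"
```

```text
s4.png [(np.float64(0.15), np.float64(0.79), np.float64(30.0)), (np.float64(0.14), np.float64(0.79), np.float64(32.0)), (np.float64(0.14), np.float64(0.66), np.float64(58.0)), (np.float64(0.13), np.float64(0.78), np.float64(34.0))]
c4.png [(np.float64(0.63), np.float64(0.92), np.float64(60.0)), (np.float64(0.54), np.float64(0.8), np.float64(58.0)), (np.float64(0.45), np.float64(0.83), np.float64(62.0)), (np.float64(0.28), np.float64(0.58), np.float64(56.0))]
```

```bash
python3 -m inch '[0,0,10,0,0,0,0,25,0,0,0,0,40,0,0,0,0,52,0,0,0,0,60,0,0,2,-8,62,0,0,6,-22,62,0,0,11,-42,62,0,0,17,-66,62,0,0,23,-90,62,0,0]'
python3 -m inch '[6,-24,0,0,0,12,-48,0,0,0,18,-72,0,0,0,24,-96,0,0,0,30,-118,0,0,0,34,-136,0,0,0,37,-148,0,0,0,39,-155,0,0,0,39.5,-156.5,0,0,0,39.5,-156.5,0,0,0]'
python3 -c "
from th import *
s=robot.read_state();print(s['wrist_torque'],s['force'],s['tool_pos']);grab('scene','c5.png');grab('side','s5.png')
P=s['tool_pos']+[0,0,.033];fit([('c5.png','c2.png'),('s5.png','s2.png')],P)"
```

```text
t: 16.65
tool_pos: [0.5152, -0.0847, 0.2727]
orientation: [-0.912, -3.005, 0.0]
force: [0.5, 0.2, -4.7]
opening: 0.0191
gripper_force: 60.0
t: 17.48
tool_pos: [0.5547, -0.2398, 0.273]
orientation: [-0.914, -3.005, -0.001]
force: [0.1, -0.3, -4.8]
opening: 0.0192
gripper_force: 60.0
[-0.0751 -0.2789 -0.0005] [ 0.1166 -0.2988 -4.7781] [ 0.5547 -0.2398  0.273 ]
c5.png [(np.float64(0.75), np.float64(0.86), np.float64(60.0)), (np.float64(0.68), np.float64(0.82), np.float64(58.0)), (np.float64(0.62), np.float64(0.76), np.float64(62.0)), (np.float64(0.47), np.float64(0.68), np.float64(56.0))]
s5.png [(np.float64(0.62), np.float64(0.64), np.float64(56.0)), (np.float64(0.61), np.float64(0.64), np.float64(58.0)), (np.float64(0.48), np.float64(0.54), np.float64(54.0)), (np.float64(0.48), np.float64(0.55), np.float64(60.0))]
```

```bash
python3 -m inch '[0,0,-10,0,0,0,0,-25,0,0,0,0,-40,0,0,0,0,-54,0,0,0,0,-64,0,0,0,0,-70,0,0,0,0,-73,0,0,0,0,-73,0,0]'
python3 -m inch '[0,0,-2,0,0,0,0,-3,0,0,0,0,-4,0,0,0,0,-5,0,0,0,0,-5,0,0]'
```

```text
t: 18.25
tool_pos: [0.5545, -0.2397, 0.1997]
orientation: [-0.913, -3.005, -0.0]
force: [-0.3, -0.4, -4.1]
opening: 0.0196
gripper_force: 60.0
t: 18.67
tool_pos: [0.5548, -0.24, 0.1955]
orientation: [0.913, 3.006, -0.0]
force: [-0.2, 0.9, -5.1]
opening: 0.0192
gripper_force: 60.0
```

```bash
python3 -m inch '[0,0,-1,0,0,0,0,-2,0,0,0,0,-3,0,0,0,0,-3,0,0]'
python3 -m inch '[0,0,-1,0,0,0,0,-2,0,0,0,0,-2,0,0]'
python3 -m inch '[0,0,-1,0,0,0,0,-2,0,0,0,0,-2,0,0]'
```

```text
t: 19.0
tool_pos: [0.5546, -0.2399, 0.1921]
orientation: [-0.913, -3.005, -0.0]
force: [-0.5, -0.6, -4.3]
opening: 0.0192
gripper_force: 60.0
t: 19.25
tool_pos: [0.5549, -0.2399, 0.1904]
orientation: [0.913, 3.006, -0.0]
force: [-0.4, -0.6, -3.8]
opening: 0.0196
gripper_force: 60.0
t: 19.5
tool_pos: [0.5552, -0.2402, 0.189]
orientation: [0.913, 3.005, -0.0]
force: [0.2, -0.7, -0.1]
opening: 0.0191
gripper_force: 60.0
```

```bash
python3 -m inch '[0,0,0,0,0,0,0,0,0,0,0,0,0,0,0,3,-2,-2,0,0,5.5,-3.7,-4,0,0,8,-5.3,-6,0,0,11,-7.1,-9,0,0,13.3,-8.9,-11.5,0,0,13.3,-8.9,-11.5,0,0]' 8
python3 -m inch '[1.5,-1,-1.2,0,0,3,-2,-2.5,0,0,4.5,-3,-4,0,0,4.5,-3,-4,0,0]'
python3 -c "
from th import *
s=robot.read_state();print(s['wrist_torque'],s['force'],s['tool_pos']);grab('scene','c6.png');grab('side','s6.png')
P=s['tool_pos']+[0,0,.033];fit([('c6.png','c2.png'),('s6.png','s2.png')],P)"
```

```text
t: 20.25
tool_pos: [0.5686, -0.2493, 0.1763]
orientation: [0.913, 3.006, -0.0]
force: [0.9, 0.2, -0.1]
opening: 0.0201
gripper_force: 8.0
t: 20.58
tool_pos: [0.5724, -0.2517, 0.1732]
orientation: [-0.913, -3.005, -0.0]
force: [-1.8, 0.8, 3.0]
opening: 0.0197
gripper_force: 8.0
[0.1666 0.2994 0.0075] [-1.7502  0.7536  2.9862] [ 0.5724 -0.2517  0.1732]
c6.png [(np.float64(0.1), np.float64(0.25), np.float64(30.0)), (np.float64(0.05), np.float64(0.21), np.float64(32.0)), (np.float64(0.04), np.float64(0.08), np.float64(68.0)), (np.float64(0.03), np.float64(0.08), np.float64(70.0))]
s6.png [(np.float64(0.19), np.float64(0.23), np.float64(50.0)), (np.float64(0.18), np.float64(0.24), np.float64(48.0)), (np.float64(0.17), np.float64(0.24), np.float64(46.0)), (np.float64(0.14), np.float64(0.22), np.float64(44.0))]
```

```bash
python3 -m inch '[0,0,0,0,8,0,0,0,0,26,0,0,0,0,35,0,0,0,0,50,0,0,0,0,60,0,0,0,0,60,0,0,0,0,60,0,0,0,0,60,0,0,0,0,60]' 3
python3 -c "
from th import *
s=robot.read_state();print(s['force'],s['opening']);c=grab('side','s7.png')['image'];d=grab('scene','c7.png')['image']
cv2.imwrite('pics/v4.png',np.hstack([cv2.resize(c[170:290,280:440],(400,300),interpolation=3),cv2.resize(d[220:355,260:440],(400,300),interpolation=3)]))"
```

```text
t: 21.43
tool_pos: [0.5726, -0.2518, 0.1729]
orientation: [0.913, 3.006, 0.0]
force: [0.2, -0.7, 0.1]
opening: 0.0555
gripper_force: 0.0
[ 0.1809 -0.6852  0.1019] 0.05550454257693397
```

View pics/v4.png

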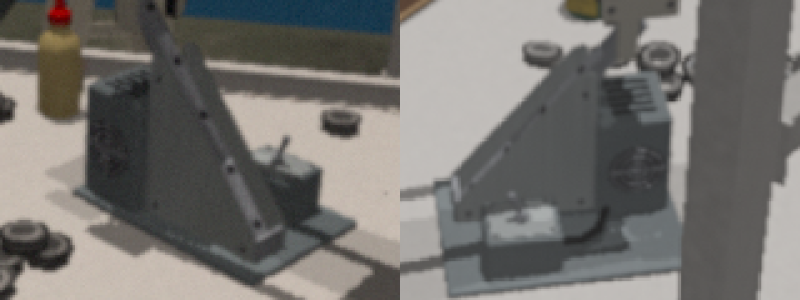

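The rail leans in the bay between the plates: holes (left pane ≈ (205,115), (230,162), (258,225)) face outwards and the foot is at the stop. It is released, so I'll rise clear and go to the switch.

```bash
python3 -m inch '[0,0,8,0,60,0,0,20,0,60,0,0,40,0,60,0,0,70,0,60,0,0,100,0,60,0,0,127,0,60,-10,0,127,-7,55,-30,4,127,-14,50,-60,10,127,-21,50,-90,16,127,-28,50]'
python3 -m inch '[-30,6,0,-7,50,-60,12,0,-14,50,-90,17,0,-21,50,-115,22,0,-28,50,-121,23.5,0,-35,50,-121,23.5,0,-42,50,-121,23.5,0,-49,50,-121,23.5,0,-56,50,-121,23.5,0,-62,50,-121,23.5,0,-62,50]'
python3 -c "
from th import *
grab('scene','c8.png');grab('side','s8.png');s=robot.read_state();print(s['q'],s['tool_pos'])"
```

```text
t: 22.37
tool_pos: [0.482, -0.2357, 0.3012]
orientation: [1.62, 2.69, -0.0]
force: [-0.3, -0.1, 0.3]
opening: 0.0465
gripper_force: 0.0
t: 23.2
tool_pos: [0.3617, -0.2125, 0.3016]
orientation: [2.773, 1.472, 0.001]
force: [0.5, -0.2, 0.7]
opening: 0.0465
gripper_force: 0.0
[-0.6533 -0.3864  1.7621  0.      1.7643 -0.0672] [ 0.3618 -0.2124  0.3011]
```

```bash
python3 -m inch '[0,0,-30,0,50,0,0,-70,0,50,0,0,-110,0,50,0,0,-150,0,50,0,0,-185,0,50,0,0,-215,0,50,0,0,-235,0,50,0,0,-248,0,50,0,0,-255,0,50,0,0,-255,0,50]'
python3 -m inch '[6,-4,0,0,50,12,-8,0,0,50,12,-8,0,0,50]'
```

```text
t: 24.13
tool_pos: [0.3608, -0.2117, 0.0437]
orientation: [-2.768, -1.482, 0.002]
force: [0.7, 1.1, 0.1]
opening: 0.0464
gripper_force: 0.0
t: 24.38
tool_pos: [0.376, -0.2221, 0.0468]
orientation: [2.768, 1.479, 0.003]
force: [-0.2, -0.2, 0.5]
opening: 0.0467
gripper_force: 0.0
```

```bash
for i in 1 2 3; do python3 -m inch '[4,-2.7,0,0,50,8,-5.4,0,0,50,8,-5.4,0,0,50]' | egrep 'tool_pos|force:'; done
```

```text
tool_pos: [0.3826, -0.2265, 0.0455]
force: [0.3, -0.2, 0.1]
gripper_force: 0.0
tool_pos: [0.39, -0.2314, 0.0449]
force: [-0.2, 0.0, 0.1]
gripper_force: 0.1
tool_pos: [0.3985, -0.2372, 0.0452]
force: [0.7, -0.7, 0.4]
gripper_force: 0.0
```

```bash
python3 -m inch '[4,-2.7,0,0,50,5,-3.4,0,0,50,5,-3.4,0,0,50]' | egrep 'tool_pos|force:'
python3 -m inch '[-10,7,0,0,50,-30,20,5,0,50,-45,30,30,0,50,-50,33,70,0,50,-50,33,110,0,50,-50,33,150,0,50,-50,33,190,0,50,-50,33,230,0,50,-50,33,230,0,50]' | egrep 'tool_pos|force:'
cat > sw.py <<'E'
from h import *
import sys
n=sys.argv[1]
o=np.array([.546,-.2338,0]);u=np.array([.830,-.558,0]);v=np.array([.558,.830,0])
for cam,ref in (('side','s8.png'),('scene','c8.png')):
    f=cam[:2]+n+'.png'; grab(cam,f)
    a=cv2.imread('pics/'+f).astype(int);b=cv2.imread('pics/'+ref).astype(int)
    d=np.abs(a-b).sum(2)
    pr=lambda s:proj(f,o-.08*u-.083*v+s*.00975*u+[0,0,.0934])[0]
    off,on=pr(-1),pr(1);print(cam,'off px',off,'on px',on)
    x,y=((off+on)/2).astype(int); w=d[y-8:y+10,x-14:x+15]; print('change>70 px:',[(x-14+j,y-8+i,'new' if a[y-8+i,x-14+j].sum()<b[y-8+i,x-14+j].sum() else 'gone') for i,j in np.argwhere(w>90)][:40])
E
python3 sw.py 9
```

```text
tool_pos: [0.4026, -0.2399, 0.0448]
force: [-0.2, 0.7, 0.2]
gripper_force: 0.4
tool_pos: [0.3553, -0.2089, 0.2841]
force: [1.1, -0.8, 0.9]
gripper_force: 0.0
side off px [394.2016 223.7979] on px [388.1568 221.3526]
change>70 px: [(np.int64(388), np.int64(222), 'new'), (np.int64(389), np.int64(222), 'new'), (np.int64(390), np.int64(222), 'new'), (np.int64(388), np.int64(223), 'new'), (np.int64(389), np.int64(223), 'new'), (np.int64(390), np.int64(223), 'new'), (np.int64(388), np.int64(224), 'new'), (np.int64(389), np.int64(224), 'new'), (np.int64(390), np.int64(224), 'new'), (np.int64(391), np.int64(224), 'new'), (np.int64(393), np.int64(224), 'gone'), (np.int64(394), np.int64(224), 'gone'), (np.int64(395), np.int64(224), 'gone'), (np.int64(388), np.int64(225), 'new'), (np.int64(389), np.int64(225), 'new'), (np.int64(390), np.int64(225), 'new'), (np.int64(391), np.int64(225), 'new'), (np.int64(393), np.int64(225), 'gone'), (np.int64(394), np.int64(225), 'gone'), (np.int64(395), np.int64(225), 'gone'), (np.int64(388), np.int64(226), 'new'), (np.int64(389), np.int64(226), 'new'), (np.i
[... 1186 characters left out ...]
(312), np.int64(311), 'gone'), (np.int64(315), np.int64(311), 'new'), (np.int64(316), np.int64(311), 'new'), (np.int64(317), np.int64(311), 'new'), (np.int64(311), np.int64(312), 'gone'), (np.int64(312), np.int64(312), 'gone'), (np.int64(313), np.int64(312), 'gone'), (np.int64(315), np.int64(312), 'new'), (np.int64(316), np.int64(312), 'new'), (np.int64(317), np.int64(312), 'new'), (np.int64(312), np.int64(313), 'gone'), (np.int64(313), np.int64(313), 'gone'), (np.int64(315), np.int64(313), 'new'), (np.int64(316), np.int64(313), 'new'), (np.int64(312), np.int64(314), 'gone'), (np.int64(313), np.int64(314), 'gone'), (np.int64(315), np.int64(314), 'new'), (np.int64(316), np.int64(314), 'new')]
```

The toggle now shows at its "on" pixels in both cameras. I'll check that the rail hasn't moved since release, then hand in.

```bash
python3 -c "
from h import *
a=cv2.imread('pics/si9.png').astype(int);b=cv2.imread('pics/s8.png').astype(int);m=np.abs(a-b).sum(2)[175:280,320:385]>90;print('changed px in bay',m.sum())
if m.sum()<60: print(job.close_job())"
```

```text
changed px in bay 0
the job is handed in; nothing more can be done
None
```

The job is handed in. The rail leans released in the bay, screw holes out and foot at the stop, and the fan toggle is on; the cameras confirmed both, the tin and bearings were not touched as far as I know, and the judge's result was not shown.

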